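# Pry the snap-fit cover of a block heater loose

### The job

The block heater with the yellow snap-fit cover is needed next. Take the red-handled flat pry tool from the black mat, lever its blade in the notch under the front edge of the yellow cover until the cover snaps out of its catches, and leave the cover lying loose on its heater. Use the tool and not the fingers on the cover, leave the blue cover shut, and lay the tool back on the mat.

Things in the scene. Friction and masses are not known exactly. Their poses are not given: they have to be found in the camera images.
- pry_tool: Loose pry tool, 0.12 kg, lying on the mat. Red handle block with a black band, 90 mm long (x), 22 wide (y), 28 tall (z); level steel blade 16 mm wide, 2.5 thick, ahead of it. Origin: centre of the handle's underside; x along the blade, z up. Handle x = -45 to +45 mm; blade tip at x = +135 mm, blade mid-thickness at z = +14 mm.
- yellow_cover: Loose yellow snap-fit cover, plate 100 x 96 x 5 mm, 80 g, on a heavy white block heater. Origin: middle of its front edge (robot's side), at the plate's underside, 100 mm above the bench when shut; x points back over the heater, z up. Its back edge only rests and pivots. Catches near the front hold with about 10 to 15 N; front edge raised some 5 mm, it snaps free and stays 7 to 12 mm up.
- yellow_notch (a point): Middle of the front edge of the notch's black floor, the fulcrum: 10 mm ahead of and 6 mm below the yellow cover's origin when shut; axes as the cover's. Notch 44 mm wide, 42 deep (x), floor level, open in front; cover underside 6 mm over the floor (lip flares up over x = 10 to 19). Slide the blade in level, tip at x = 25 to 40, then handle down, tip up, about 20 degrees.
- blue_cover: Bystander: an identical cover in blue on an identical heater, snapped shut, to be left shut. Origin and axes as for the yellow cover. The heaters are 130 mm wide, 160 deep, and do not move; behind each cover a console rises to 118 mm above the bench.
- mat: Black rubber mat fixed flat on the bench, 220 mm (x) by 140 mm (y) by 4 mm thick. Origin: centre of its underside; z up. The tool starts on it, its blade roughly along the mat's +x.
Not all that is in view belongs to the job. Of the things shaped like the pry_tool, the red one is meant. Several things have the shape of the yellow_cover; the one meant has the colours described above.

How it is judged:
At the end, for the whole second after the job is handed in: The yellow cover lies loose and still on its heater, front edge 5.5 to 30 mm above its shut height, within 40 mm of its place, tilted under 23 degrees; the blue cover is within 8 mm of its place; the tool lies still on the mat, its handle's middle at most 10 mm outside the edge (height (world z) of yellow_cover between 0.1055 and 0.13 m and distance of yellow_cover from where it was at the start of the episode below 0.04 m and angle between yellow_cover's own z axis and vertical below 0.4 rad and linear speed of each of yellow_cover, pry_tool below 0.02 m/s and distance of blue_cover from where it was at the start of the episode below 0.008 m and x of pry_tool in the frame of mat between -0.12 and 0.12 m and y of pry_tool in the frame of mat between -0.08 and 0.08 m and z of pry_tool in the frame of mat below 0.035 m); the robot touches nothing.
It fails at once if the fingers or the arm push on the yellow cover (more than 2 N) (contact force between any of the fingers, the arm and yellow_cover above 2 N).
It fails at once if the blue cover is pried up or shifted by more than 8 mm (distance of blue_cover from where it was at the start of the episode above 0.008 m).
It also fails if it takes over 54 s, if anything falls off the work surface, if the arm or the gripper's body presses on something with over 40 N, if the wrist force passes 120 N, or if a joint passes its speed limit or range.

### The arm

A 7-joint arm with a two-finger parallel gripper is mounted at the origin on the work surface. World frame = base frame: x ahead of the robot, y to its left, z up, the work surface at z = 0. Lengths are in m, angles in rad, forces in N, time in s.
With the tool pointing down it reaches from about 0.425 to 1.025 m from the base axis. Payload 9.4 kg.
Tool frame: the origin (TCP) lies at the very end of the fingers, on their centre line; the grasp point (between the pads) lies 19 mm behind it; z points along the fingers, x is the direction in which the jaws open and shut, and the axes are right-handed (so a half turn about z gives the same grasp; the last joint's range is limited). The gripper opens to 85 mm and grips with 20 to 120 N. Pads are 22 mm wide; open, the fingers measure 114 mm over their backs; the gripper's body (76 mm by 85 mm) begins 54 mm behind the grasp point. The pads swing forward as they close: fully open they stand 13 mm farther back than shut.
Start: joints at [-1.228, 0.599, -0.003, 1.599, 0.002, 0.943, -0.08], TCP at [0.295, 0.662, 0.231] pointing down, gripper open.
Joint ranges: [-2.57, 2.57], [-0.35, 1.97], [-1.29, 1.29], [0.11, 2.56], [-1.05, 4.19], [0.11, 1.86], [-2.63, 2.63]. Speed limits (rad/s): [2.22, 2.22, 3.01, 3.01, 3.14, 3.14, 3.14].

### API

Orientations are given as a 3x3 rotation matrix whose columns are the frame's x, y, z axes.
In Python, from workcell import get_obs, viewer, order gives the robot as it stands.
- The arm moves only by the shell command python3 -m jog 'ROWS' [FORCE]. ROWS is JSON, a list of rows, each a list of 5 numbers: the shift along the tool's x, y, z in m, then the turn about the tool's z in degrees, then the gripper's target within -1 to 1 (shut at 1, half-way at 0, fully open at -1). In form: [[dx, dy, dz, turn, grip], ...]. A call has 1 to 5 rows; each row shifts and turns the pose as measured when the row begins, along the tool's axes as they then stand; what a row does not reach is not made up. A row lasts 1/12 s, in which the tool goes at most 41.7 mm and 7.16 degrees, less where a joint would pass 70% of its speed; a pose out of reach is approached as far as the arm can. A call is refused whole if a number of a shift passes 0.0417 or a number of a turn 7.16, either way. A call with a gripper value outside its range is refused whole. The fingers move at their own pace and stop on an object; FORCE is the grip in N (left out, the last holds). Time passes only in rows, so rows that do not move let the fingers close. It gives the time, the measured TCP pose, the force and the opening at its end, in the units of the state.
- get_obs(): the state, without advancing time (a new reading comes with each control period).
- viewer.read_camera(name): name is "side" or "top"; returns (picture, depth): 384x512x3 uint8, blue, green, red; 384x512 float32, m along the optical axis (not along the pixel's ray), 0 where there is no reading.
- viewer.camera_model(name): a dict with "intrinsics" (3x3 intrinsics, pixels), "k1" (the pictures are not rectified: a ray, as slopes to the right and down, at radius r is drawn at 1 + k1 r^2 times it, then the intrinsics apply), "extrinsics" (4x4, takes a point from camera to world coordinates). Camera axes: x right, y down, z forward; pixel columns grow to the right and rows downward; lengths in m; the calibration is good to about 2 mm. A picture is of the moment at which its call begins. camera_model takes no time and is no camera call.
- order.sign_off(): hands the job in, once; it reports no verdict.
The state is a dict: "clock": time; "qpos": joint angles; "joint_velocities": joint speeds; "joint_torque": joint torques, N m; "ee_pos": TCP position; "eef_rot": TCP orientation; "wrist_force": force on the tool from outside, world axes, zero at the start; "moment": the same for the moment, N m; "opening": finger opening in m.
Only numpy, scipy, OpenCV 4.12 (cv2) and the standard library are available. Lean on these libraries where they do the work, as an engineer would, in place of code of your own. Each camera call takes 0.05 s, during which the arm holds its last target. There are 200 camera calls.

## Working session

There is one attempt and no reset: what is moved stays moved. The work goes in short steps, Python scripts to look and compute and a shell command to move; the robot and the scene stay as the last step left them, time stands still between calls to the robot, and variables do not carry over. Pictures are saved under pics/ and viewed, about 8 in all and at most 12, crops included, and the job is handed in when it is done.

```bash
mkdir -p pics; ls; cat > h.py <<'E'
import numpy as np, cv2
from workcell import get_obs, viewer, order
def cast(name,uv,z=None,depth=None):
    m=viewer.camera_model(name);K=np.array(m["intrinsics"]);T=np.array(m["extrinsics"])
    p=cv2.undistortPoints(np.array(uv,float).reshape(-1,1,2),K,np.array([m["k1"],0,0,0,0.])).reshape(-1,2)
    r=np.c_[p,np.ones(len(p))]
    if depth is not None: return (r*np.array(depth).reshape(-1,1))@T[:3,:3].T+T[:3,3]
    w=r@T[:3,:3].T; return T[:3,3]+w*((z-T[2,3])/w[:,2:3])
def cloud(name,d):
    h,w=d.shape;u,v=np.meshgrid(np.arange(w),np.arange(h))
    return cast(name,np.c_[u.ravel(),v.ravel()],depth=d.ravel()).reshape(h,w,3)
E
python3 - <<'E'
from h import *
for n in("top","side"):
    p,d=viewer.read_camera(n);cv2.imwrite(f"pics/{n}0.png",p);np.savez(f"{n}0.npz",p=p,d=d)
    m=viewer.camera_model(n);print(n,m)
o=get_obs();print(o)
E
```

```text
pics
top {'intrinsics': array([[456.7980643 ,   0.        , 266.87708206],
       [  0.        , 456.7980643 , 188.36600789],
       [  0.        ,   0.        ,   1.        ]]), 'k1': 0.014243907376930154, 'extrinsics': array([[ 9.76024831e-04, -9.82840780e-01,  1.84453375e-01,
         2.96471580e-01],
       [-9.99914467e-01,  1.44653869e-03,  1.29987243e-02,
        -5.59505950e-02],
       [-1.30424952e-02, -1.84450286e-01, -9.82755303e-01,
         1.19792271e+00],
       [ 0.00000000e+00,  0.00000000e+00,  0.00000000e+00,
         1.00000000e+00]])}
side {'intrinsics': array([[460.40107544,   0.        , 265.72305313],
       [  0.        , 460.40107544, 191.65062739],
       [  0.        ,   0.        ,   1.        ]]), 'k1': -0.11308009536553697, 'extrinsics': array([[ 0.68862307, -0.48626754,  0.53790534, -0.11296798],
       [-0.72509289, -0.45542295,  0.51655612, -0.61248487],
       [-0.00621004, -0.7457438 , -0.66620389,  0.82932982],
       [ 0.        ,  0.        ,  0.        ,  1.        ]])}
{'clock': 0.1, 'qpos': array([-1.22771775,  0.60006851, -0.00253406,  1.60005247,  0.00180468,
        0.94292664, -0.07980096]), 'joint_velocities': array([-9.10559330e-05, -2.31748483e-03, -1.21318232e-03, -3.52698757e-03,
       -4.69905768e-04, -3.01529876e-05,  9.20516754e-04]), 'joint_torque': array([ 5.76338964e-03, -7.77986240e+01,  1.57031201e+00, -2.58624244e+01,
        1.26892113e-02,  5.45767762e-03, -1.47925243e-05]), 'ee_pos': array([0.29532244, 0.6616519 , 0.23048564]), 'eef_rot': array([[ 4.07509891e-01,  9.13200679e-01, -4.57993764e-04],
       [ 9.13199649e-01, -4.07510123e-01, -1.37892636e-03],
       [-1.44587358e-03,  1.43686386e-04, -9.99998944e-01]]), 'wrist_force': array([-0.52076883, -0.79428376, -1.03188146]), 'moment': array([ 0.01859693, -0.00137377,  0.00283646]), 'opening': 0.0852393858988462}
```

View pics/top0.png

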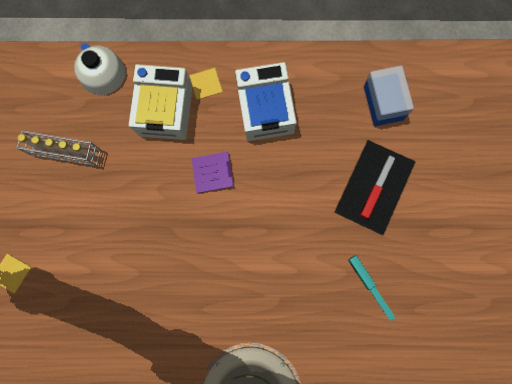

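View pics/side0.png

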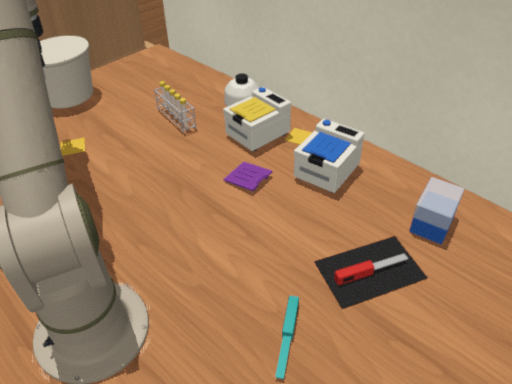

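The top view shows the red tool with its handle at (372,201) and blade tip at (391,158), on the mat at (375,187). The possible mix-ups are:
- **Tools:** red at (372,201), and a teal decoy at (370,285).
- **Covers:** yellow on its heater at (158,105), loose yellow plates at (206,83) and (12,272), a purple plate at (212,172), and blue on its heater at (268,104).

I choose the red tool and the yellow cover at (158,105), with its notch at (154,127).

```bash
python3 - <<'E'
from h import *
D={n:np.load(n+"0.npz") for n in("top","side")}
def rect(mask,n,z,lab):
    cs,_=cv2.findContours(mask.astype(np.uint8),cv2.RETR_EXTERNAL,cv2.CHAIN_APPROX_NONE);c=max(cs,key=cv2.contourArea)
    w=cast(n,c.reshape(-1,2),z)[:,:2];(cx,cy),(a,b),t=cv2.minAreaRect((w*1000).astype(np.float32))
    M=np.zeros(mask.shape,bool);mm=np.zeros(mask.shape,np.uint8);cv2.drawContours(mm,[c],-1,1,-1)
    print(lab,n,"c",round(cx,1),round(cy,1),"size",round(a,1),round(b,1),"ang",round(t,1),"px",c.reshape(-1,2).mean(0).round(), "corn",cv2.boxPoints(((cx,cy),(a,b),t)).round(1).tolist())
    C=cloud(n,D[n]['d'])[mm>0];print("   depth median",np.median(C,0).round(4))
for n in("top","side"):
    p=D[n]['p'];hsv=cv2.cvtColor(p,cv2.COLOR_BGR2HSV);h,s,v=[hsv[...,i].astype(int) for i in range(3)]
    yy,xx=np.mgrid[:384,:512]
    red=((h<6)|(h>174))&(s>180)&(v>90)
    if n=="top": red&=(xx>320)
    rect(red,n,.032,"red")
    yel=(h>20)&(h<32)&(s>130)&(v>120)
    box=(xx>120)&(xx<195)&(yy>60)&(yy<140) if n=="top" else (xx>220)&(xx<292)&(yy>80)&(yy<150)
    rect(yel&box,n,.105,"yel")
    if n=="top":
        blk=(v<60)
        rect(blk&(xx>320)&(yy>130)&(yy<240),n,.004,"mat")
        rect(blk&(xx>140)&(xx<170)&(yy>117)&(yy<140),n,.094,"notch")
        rect((s<60)&(v>120)&(xx>355)&(xx<400)&(yy>145)&(yy<200),n,.019,"blade")
a=D['top']['p'];c=cv2.resize(a[55:150,115:215],(600,570),interpolation=cv2.INTER_CUBIC)
cv2.imwrite("pics/crop1.png",c)
C=cloud("top",D['top']['d'])
for u,v in[(157,95),(185,110),(155,127),(160,80),(160,135),(150,133)]:print(u,v,C[v,u].round(4))
E
```

```text
red top c 482.3 -309.3 size 23.0 88.5 ang 63.3 px [371. 201.] corn [[437.6000061035156, -299.70001220703125], [516.7000122070312, -339.3999938964844], [527.0, -318.8999938964844], [447.8999938964844, -279.20001220703125]]
   depth median [ 0.4816 -0.3088  0.0324]
yel top c 717.6 237.5 size 94.1 99.6 ang 85.3 px [157. 105.] corn [[664.0999755859375, 194.6999969482422], [763.4000244140625, 186.5], [771.0999755859375, 280.29998779296875], [671.7999877929688, 288.3999938964844]]
   depth median [0.7164 0.2368 0.1061]
mat top c 525.5 -326.4 size 137.4 218.4 ang 64.2 px [375. 187.] corn [[397.29998779296875, -340.6000061035156], [593.9000244140625, -435.79998779296875], [653.7999877929688, -312.20001220703125], [457.20001220703125, -216.89999389648438]]
   depth median [ 0.5231 -0.3248  0.0051]
notch top c 662.0 242.7 size 43.3 15.8 ang 89.9 px [155. 127.] corn [[654.0, 221.10000610351562], [669.7999877929688, 221.0], [669.9000244140625, 264.29998779296875], [654.0999755859375, 264.3999938964844]]
   depth median [0.6618 0.2435 0.0941]
blade top c 564.5 -351.6 size 16.1 86.8 ang 63.6 px [3
[... 218 characters left out ...]
de c 471.6 -317.0 size 37.5 97.5 ang 63.4 px [353. 272.] corn [[419.6000061035156, -311.8999938964844], [506.79998779296875, -355.6000061035156], [523.5999755859375, -322.0], [436.3999938964844, -278.29998779296875]]
   depth median [ 0.4802 -0.3145  0.0289]
yel side c 712.5 233.4 size 95.3 101.2 ang 86.2 px [252. 109.] corn [[658.9000244140625, 189.10000610351562], [759.9000244140625, 182.5], [766.0999755859375, 277.6000061035156], [665.0999755859375, 284.29998779296875]]
   depth median [0.7132 0.2319 0.1041]
157 95 [0.7414 0.2364 0.1089]
185 110 [0.7185 0.1736 0.0627]
155 127 [0.6623 0.242  0.093 ]
160 80 [0.7771 0.2278 0.1192]
160 135 [0.6557 0.2404 0.0464]
150 133 [0.6583 0.2643 0.0558]
```

View pics/crop1.png

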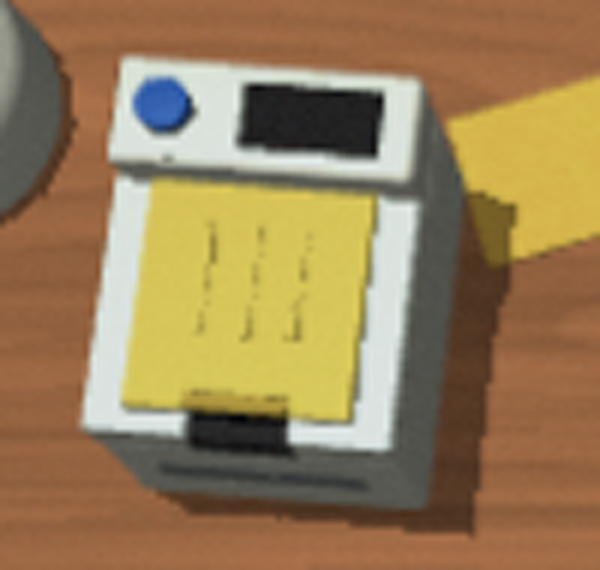

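The crop confirms the choice: a yellow cover on a white heater, with the black notch centred at its front edge at full-picture pixel (155,127). The sizes measured match the given ones (handle 88x23, cover 99x94, mat 218x137, notch floor at 0.094). I'm setting out for the tool.

```bash
cat > togo.py <<'E'
import sys; from h import *
# target x y z (mm), world yaw of jaw axis (deg)
x,y,z,j=map(float,sys.argv[1:5]);o=get_obs();R=np.array(o["eef_rot"])
d=R.T@(np.array([x,y,z])-np.array(o["ee_pos"])*1000);a=np.degrees(np.arctan2(R[1,0],R[0,0]))
t=(-(j-a)+90)%180-90
print("t",round(o["clock"],2),"go mm",d.round(1),"turn",round(t,2),"pos",(np.array(o["ee_pos"])*1000).round(1),"F",np.array(o["wrist_force"]).round(1),"open",round(o["opening"]*1000,1))
E
A='[[-0.0286,0.0289,0,0,-1],[-0.0286,0.0289,0,0,-1],[-0.0286,0.0289,0,0,-1],[-0.0286,0.0289,0,0,-1],[-0.0286,0.0289,0,0,-1]]'
python3 -m jog '[[-0.0286,0.0289,0,0,-1],[-0.0286,0.0289,0,0,-1],[-0.0286,0.0289,0,0,-1],[-0.0286,0.0289,0,0,-1],[-0.0286,0.0289,0,0,-1]]'
python3 -m jog '[[-0.0286,0.0289,0,0,-1],[-0.0286,0.0289,0,0,-1],[-0.0286,0.0289,0,0,-1],[-0.0286,0.0289,0,0,-1],[-0.0286,0.0289,0,0,-1]]'
python3 togo.py 482 -310 120 63.2
```

```text
clock: 0.52
ee_pos: [0.3634, 0.4752, 0.226]
eef_rot: [[0.393, 0.919, -0.006], [0.919, -0.393, 0.0], [-0.002, -0.005, -1.0]]
wrist_force: [0.4, -0.5, 0.2]
opening: 0.0851
clock: 0.93
ee_pos: [0.4394, 0.281, 0.2246]
eef_rot: [[0.392, 0.92, -0.007], [0.92, -0.392, -0.002], [-0.004, -0.006, -1.0]]
wrist_force: [1.1, 0.6, -0.2]
opening: 0.0855
t 0.93 go mm [-526.6  271.4  105.3] turn 3.73 pos [439.4 281.  224.6] F [ 1.1  0.6 -0.2] open 85.5
```

```bash
python3 -m jog '[[-0.036,0.02,0,0,-1],[-0.036,0.02,0,0,-1],[-0.036,0.02,0,0,-1],[-0.036,0.02,0,0,-1],[-0.036,0.02,0,0,-1]]' >/dev/null
python3 -m jog '[[-0.036,0.02,0,0,-1],[-0.036,0.02,0,0,-1],[-0.036,0.02,0,0,-1],[-0.036,0.02,0,0,-1],[-0.036,0.02,0,0,-1]]'
python3 togo.py 482 -310 120 63.2
```

```text
clock: 1.77
ee_pos: [0.4801, -0.1336, 0.2245]
eef_rot: [[0.392, 0.92, -0.007], [0.92, -0.392, -0.001], [-0.004, -0.005, -1.0]]
wrist_force: [1.8, 0.6, -0.1]
opening: 0.0852
t 1.77 go mm [-161.1   71.4  104.7] turn 3.72 pos [ 480.1 -133.6  224.5] F [ 1.8  0.6 -0.1] open 85.2
```

```bash
python3 -m jog '[[-0.03,0.013,0.02,0.8,-1],[-0.03,0.013,0.02,0.8,-1],[-0.03,0.013,0.02,0.8,-1],[-0.03,0.013,0.02,0.8,-1],[-0.03,0.013,0.02,0.8,-1]]' >/dev/null
python3 -m jog '[[0,0,0,0,-0.2],[0,0,0,0,-0.2]]'
python3 togo.py 482 -310 120 63.2
python3 - <<'E'
from h import *
p,d=viewer.read_camera("top");cv2.imwrite("pics/top1.png",p);np.savez("top1.npz",p=p,d=d)
p,d=viewer.read_camera("side");cv2.imwrite("pics/side1.png",p[180:340,270:480].repeat(3,0).repeat(3,1))
E
```

```text
clock: 2.35
ee_pos: [0.4741, -0.3165, 0.1203]
eef_rot: [[0.469, 0.883, -0.003], [0.883, -0.469, -0.005], [-0.006, 0.0, -1.0]]
wrist_force: [0.4, 1.0, 0.8]
opening: 0.0638
t 2.35 go mm [9.5 3.9 0.2] turn -1.16 pos [ 474.1 -316.5  120.3] F [0.4 1.  0.8] open 63.8
```

View pics/side1.png

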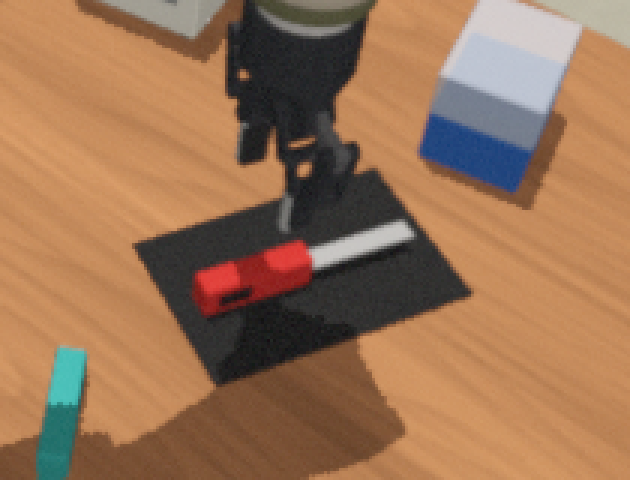

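The side view shows the fingers above the red handle, straddling it with the jaws across the handle. I'm descending to grip.

```bash
python3 -m jog '[[0.0095,0.004,0.02,-1.2,-0.2],[0,0,0.03,0,-0.2],[0,0,0.03,0,-0.2],[0,0,0,0,-0.2]]' >/dev/null
python3 togo.py 482 -310 8 63.2
```

```text
t 2.78 go mm [-6.6 -3.1 35.8] turn 0.59 pos [ 487.5 -305.1   43.8] F [0.5 1.5 0.4] open 51.2
```

```bash
python3 -m jog '[[-0.005,-0.003,0.015,0,-0.2],[0,0,0.013,0,-0.2],[0,0,0,0,-0.2]]' >/dev/null
python3 togo.py 482 -310 8 63.2
```

```text
t 3.03 go mm [-6.  -0.9 10. ] turn 0.93 pos [ 485.4 -304.9   18. ] F [-0.7  0.8 -0.5] open 51.5
```

```bash
python3 -m jog '[[-0.006,-0.001,0.006,0.9,-0.2],[-0.002,0,0.002,0,-0.2],[0,0,0,0,-0.2]]' >/dev/null
python3 togo.py 482 -310 8 63.2
python3 -m jog '[[0,0,0,0,-0.2],[0,0,0,0,-0.2]]' >/dev/null
python3 togo.py 482 -310 8 63.2
```

```text
t 3.28 go mm [ 1.  -1.5  4.6] turn 0.06 pos [ 482.8 -311.5   12.6] F [ 0.6 -0.1 -0.2] open 51.1
t 3.45 go mm [ 1.3 -2.2  5.9] turn 0.02 pos [ 483.3 -312.1   14. ] F [ 0.7  0.4 -0.4] open 51.3
```

```bash
python3 -m jog '[[0.001,-0.002,0.006,0,-0.2],[0,0,0.002,0,1],[0,0,0,0,1],[0,0,0,0,1],[0,0,0,0,1]]' 60
python3 togo.py 482 -310 8 63.2
python3 -m jog '[[0,0,0,0,1],[0,0,0,0,1],[0,0,-0.01,0,1],[0,0,-0.03,0,1],[0,0,-0.03,0,1]]' 60
python3 -m jog '[[0,0,-0.03,0,1],[0,0,-0.03,0,1],[0,0,-0.03,0,1],[0,0,0,0,1]]' 60
python3 togo.py 482 -310 8 63.2
python3 - <<'E'
from h import *
p,d=viewer.read_camera("side");cv2.imwrite("pics/side2.png",p[100:340,250:500].repeat(2,0).repeat(2,1))
E
```

```text
clock: 3.87
ee_pos: [0.4826, -0.3105, 0.0066]
eef_rot: [[0.451, 0.893, 0.016], [0.893, -0.451, -0.01], [-0.002, 0.019, -1.0]]
wrist_force: [-0.3, -0.7, 0.3]
opening: 0.0207
t 3.87 go mm [ 0.2 -0.7 -1.4] turn 0.01 pos [ 482.6 -310.5    6.6] F [-0.3 -0.7  0.3] open 20.7
clock: 4.28
ee_pos: [0.4785, -0.3079, 0.0736]
eef_rot: [[0.45, 0.893, 0.006], [0.893, -0.45, -0.005], [-0.001, 0.008, -1.0]]
wrist_force: [1.0, 0.4, -0.0]
opening: 0.0212
clock: 4.62
ee_pos: [0.4778, -0.3076, 0.1739]
eef_rot: [[0.451, 0.893, 0.009], [0.893, -0.451, -0.006], [-0.001, 0.011, -1.0]]
wrist_force: [-0.1, -0.6, -1.8]
opening: 0.0205
t 4.62 go mm [  0.    3.  165.9] turn 0.01 pos [ 477.8 -307.6  173.9] F [-0.1 -0.6 -1.8] open 20.5
```

View pics/side2.png

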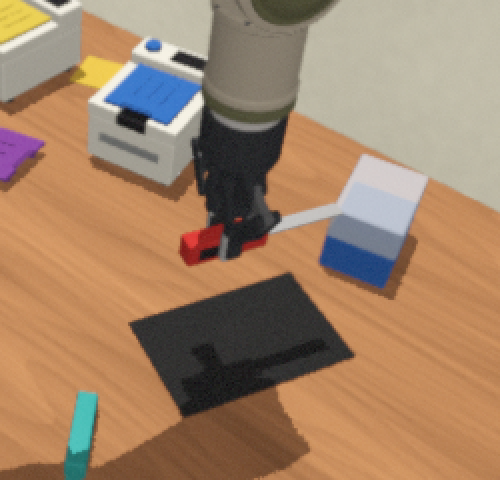

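The tool is held about level, with the blade pointing forward. I'm carrying it to the yellow heater.

```bash
python3 -m jog '[[0.02,-0.009,0,0,1],[0.035,-0.0155,0,0,1],[0.035,-0.0155,0,0,1],[0.035,-0.0155,0,0,1],[0.035,-0.0155,0,0,1]]' 80 >/dev/null
python3 -m jog '[[0.035,-0.0155,0,0,1],[0.035,-0.0155,0,0,1],[0.035,-0.0155,0,0,1],[0.035,-0.0155,0,0,1],[0.035,-0.0155,0,0,1]]' >/dev/null
python3 togo.py 490 252 140 85.5
```

```text
t 5.5 go mm [166.5 -89.3  21.4] turn -23.32 pos [491.3  63.3 163.5] F [ 0.8 -0.1 -0.1] open 20.7
```

```bash
python3 -m jog '[[0.03,-0.015,0,-4.5,1],[0.03,-0.013,0,-4.5,1],[0.03,-0.011,0,-4.5,1],[0.03,-0.008,0,-4.5,1],[0.03,-0.006,0,-3,1]]' >/dev/null
python3 togo.py 490 252 140 85.5
python3 -m jog '[[0,0,0,0,1],[0,0,0,0,1]]' >/dev/null
python3 togo.py 490 252 140 85.5
```

```text
t 5.92 go mm [19.5  3.9 16.7] turn -1.22 pos [484.3 233.2 157. ] F [ 1.4 -0.4 -1.1] open 20.3
t 6.08 go mm [11.7  7.3 14.6] turn -0.45 pos [481.9 241.2 154.9] F [-0.2 -1.  -1. ] open 20.7
```

Next I go down to about slot height, well in front, and measure the blade.

```bash
python3 -m jog '[[0.01,0,0.02,-0.4,1],[0.001,0,0.025,0,1],[0,0,0.015,0,1],[0,0,0.005,0,1],[0,0,0,0,1]]' >/dev/null
python3 togo.py 505 252 88 85.5
python3 - <<'E'
from h import *
for n in("top","side"):
    p,d=viewer.read_camera(n);np.savez(n+"3.npz",p=p,d=d)
    cr=p[85:185,100:230] if n=="top" else p[70:190,180:310]
    cv2.imwrite(f"pics/{n}3.png",cv2.resize(cr,None,fx=5,fy=5,interpolation=cv2.INTER_CUBIC))
E
```

```text
t 6.5 go mm [ 5.3 23.8 -2.8] turn -0.25 pos [480.8 248.6  85.6] F [ 0.8  0.3 -1.6] open 20.5
```

View pics/top3.png

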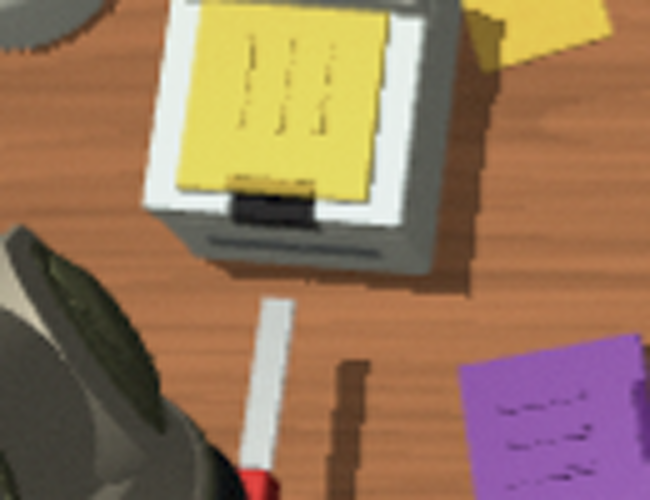

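View pics/side3.png

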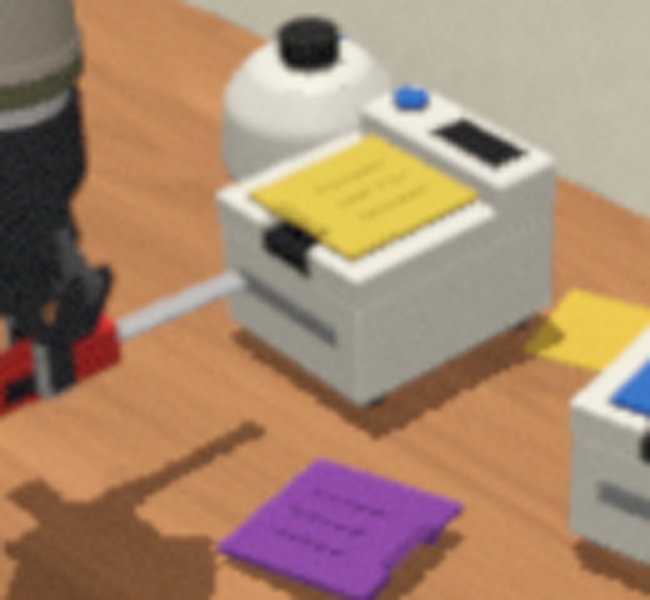

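The top view shows the blade, with its tip near crop (278,300), square to the heater and lined up with the notch (crop x 232–315). The side view shows it about level. I'm measuring blade height and slope, with the notch and cover as references.

```bash
python3 - <<'E'
from h import *
for n,(x0,x1,y0,y1) in {"top":(140,165,142,182),"side":(202,229,121,140)}.items():
    D=np.load(n+"3.npz");p,d=D['p'],D['d'];hsv=cv2.cvtColor(p,cv2.COLOR_BGR2HSV)
    m=np.zeros(d.shape,np.uint8);m[y0:y1,x0:x1]=((hsv[...,1]<60)&(hsv[...,2]>110))[y0:y1,x0:x1]
    k,l,st,_=cv2.connectedComponentsWithStats(m);i=1+np.argmax(st[1:,4]);M=l==i;print(n,st[i])
    E=cv2.erode(M.astype(np.uint8),np.ones((2,2)))>0
    C=cloud(n,d)[E&(d>0)];C=C[abs(C[:,2]-.097)<.02]
    v,u=np.nonzero(M);w=cast(n,np.c_[u,v],.098)*1000
    r=cv2.minAreaRect(w[:,:2].astype(np.float32));print(" rect@98",np.round(r[0],1),np.round(r[1],1),round(r[2],1))
    print("  xmax end",w[w[:,0]>w[:,0].max()-2].mean(0).round(1))
    f=np.polyfit(C[:,0],C[:,2],1);print("  z fit slope deg",np.degrees(np.arctan(f[0])).round(2),"z@0.56",np.polyval(f,.56).round(4),"res",np.std(C[:,2]-np.polyval(f,C[:,0])).round(4),len(C))
# top depth refs
D=np.load("top3.npz");C=cloud("top",D['d']);h=cv2.cvtColor(D['p'],cv2.COLOR_BGR2HSV)
S=C[100:120,140:172].reshape(-1,3);print("cover z top",np.median(S,0).round(4));S=C[125:129,150:161].reshape(-1,3);print("floor",S.mean(0).round(4),S.std(0).round(4))
D=np.load("side3.npz");C=cloud("side",D['d']);S=C[100:118,240:268].reshape(-1,3);print("cover side",np.median(S,0).round(4))
# notch black in top: extents at z=.094
m=(h[...,2]<50);m[:120]=0;m[134:]=0;m[:,:140]=0;m[:,170:]=0
v,u=np.nonzero(m);w=cast("top",np.c_[u,v],.094)*1000;print("notch x",np.percentile(w[:,0],[2,98]),"y",np.percentile(w[:,1],[2,50,98]))
E
python3 togo.py 505 252 88 85.5
```

```text
top [148 145  11  34 234]
 rect@98 [571.6 241.7] [17.1 85.6] 84.6
  xmax end [613.7 238.5  98. ]
  z fit slope deg -2.1 z@0.56 0.097 res 0.0021 176
side [204 121  25  17 144]
 rect@98 [575.3 240.8] [76.5 67. ] 47.1
  xmax end [624.4 246.6  98. ]
  z fit slope deg -2.28 z@0.56 0.0955 res 0.0015 67
cover z top [0.7034 0.2388 0.1061]
floor [0.6629 0.2414 0.0952] [0.003  0.0082 0.0017]
cover side [0.7183 0.2321 0.1041]
notch x [654.00481959 669.89889923] y [224.13262335 243.00446128 262.08084961]
t 6.6 go mm [ 5.  23.2 -1.4] turn -0.25 pos [481.5 248.9  86.9] F [-0.4  0.8 -0.9] open 20.3
```

```bash
python3 -m jog '[[0.007,0,-0.01,0,1],[0.002,0.012,-0.003,0,1],[0.001,0.015,0,0,1],[0,0.008,0,0,1],[0,0,0,0,1]]'
python3 togo.py 525.5 251 97 85.5
```

```text
clock: 7.02
ee_pos: [0.5198, 0.2548, 0.1047]
eef_rot: [[0.086, 0.996, -0.008], [0.996, -0.086, -0.012], [-0.013, -0.007, -1.0]]
wrist_force: [1.1, -0.4, -1.6]
opening: 0.0205
t 7.02 go mm [-3.2  6.1  7.7] turn -0.44 pos [519.8 254.8 104.7] F [ 1.1 -0.4 -1.6] open 20.5
```

```bash
python3 -m jog '[[-0.003,0.006,0.004,0,1],[0,0,0.003,0,1],[0,0,0,0,1]]' >/dev/null
python3 togo.py 525.5 251 94 85.5
python3 -m jog '[[0,0,0.003,0,1],[0,0,0,0,1]]' >/dev/null
python3 togo.py 525.5 251 94 85.5
python3 -m jog '[[0,0,0.002,0,1],[0,0,0,0,1]]' >/dev/null
python3 togo.py 525.5 251 92 85.5
```

```text
t 7.27 go mm [ 0.9 -0.2  4.3] turn -0.53 pos [525.6 250.1  98.3] F [-0.7  0.3 -1.1] open 20.7
t 7.43 go mm [1.6 0.8 0.7] turn -0.54 pos [524.6 249.5  94.7] F [-1.1 -0.8 -0.9] open 21.0
t 7.6 go mm [1.7 1.8 0. ] turn -0.51 pos [523.6 249.5  92.1] F [-0.1  0.1 -2.2] open 20.5
```

```bash
python3 -m jog '[[0.001,0.003,0.0015,0,1],[0,0,0,0,1]]' >/dev/null
python3 togo.py 525.5 251 90 85.5
python3 -m jog '[[0,0.001,0.0015,0,1],[0,0,0,0,1]]' >/dev/null
python3 togo.py 525.5 251 90 85.5
python3 -m jog '[[0,0.001,0.001,0,1],[0,0,0,0,1]]' >/dev/null
python3 togo.py 525.5 251 90 85.5
```

```text
t 7.77 go mm [ 0.4 -1.   0.2] turn -0.47 pos [526.4 250.5  90.2] F [ 1.  -0.  -2.2] open 20.7
t 7.93 go mm [ 0.1 -2.2 -1.5] turn -0.46 pos [527.6 250.7  88.5] F [ 0.2 -0.2 -1.3] open 20.8
t 8.1 go mm [ 0.  -3.4 -2.5] turn -0.45 pos [528.8 250.7  87.4] F [ 0.3 -0.1 -0.4] open 20.8
```

```bash
for k in 1; do python3 -m jog '[[0,-0.001,0.0015,0,1],[0,0,0,0,1]]' >/dev/null; python3 togo.py 525.5 251 90 85.5; done
python3 -m jog '[[0,0,0.0015,0,1],[0,0,0,0,1]]' >/dev/null; python3 togo.py 525.5 251 90 85.5
python3 -m jog '[[0,0,0,0,1],[0,0,0,0,1]]' >/dev/null; python3 togo.py 525.5 251 90 85.5
```

```text
t 8.27 go mm [-0.2 -3.2 -3.6] turn -0.48 pos [528.7 250.9  86.4] F [-2.5 -0.4  3.2] open 20.7
t 8.43 go mm [-0.4 -3.2 -4.6] turn -0.47 pos [528.7 251.1  85.4] F [-1.7 -0.   2.4] open 20.3
t 8.6 go mm [-0.4 -3.3 -4.4] turn -0.48 pos [528.7 251.1  85.6] F [-0.7 -0.6  1.7] open 20.4
```

Contact with the notch floor came at a TCP height of about 87 mm, as predicted. I lift about 1 mm and slide in.

```bash
python3 -m jog '[[0,0,-0.002,0,1],[0,0,0,0,1]]' >/dev/null; python3 togo.py 553 249 88 85.5
python3 -m jog '[[0,0.007,0,0,1],[0,0.005,0,0,1]]' >/dev/null; python3 togo.py 553 249 88 85.5
python3 -m jog '[[0,0.005,0,0,1],[0,0,0,0,1]]' >/dev/null; python3 togo.py 553 249 88 85.5
```

```text
t 8.77 go mm [ 0.1 24.5 -0.7] turn -0.47 pos [528.5 251.   87.4] F [ 0.3  0.3 -0.7] open 20.9
t 8.93 go mm [ 0.1 13.2 -1.1] turn -0.4 pos [539.9 250.   87. ] F [ 0.5 -0.1 -0.7] open 20.7
t 9.1 go mm [ 0.3  6.2 -1.3] turn -0.45 pos [546.8 249.2  86.7] F [1.1 0.5 0.2] open 20.3
```

```bash
python3 -m jog '[[0,0.006,-0.001,0,1],[0,0,0,0,1]]' >/dev/null; python3 togo.py 553 249 88 85.5
python3 - <<'E'
from h import *
p,d=viewer.read_camera("top");a=p[85:185,100:230];q,e=viewer.read_camera("side");b=q[70:170,180:310]
cv2.imwrite("pics/ins.png",cv2.resize(np.vstack([a,b]),None,fx=3,fy=3,interpolation=cv2.INTER_CUBIC))
E
```

```text
t 9.27 go mm [ 0.6 -0.8 -0.6] turn -0.48 pos [553.8 248.4  87.5] F [ 0.1 -0.5 -1.6] open 20.5
```

View pics/ins.png

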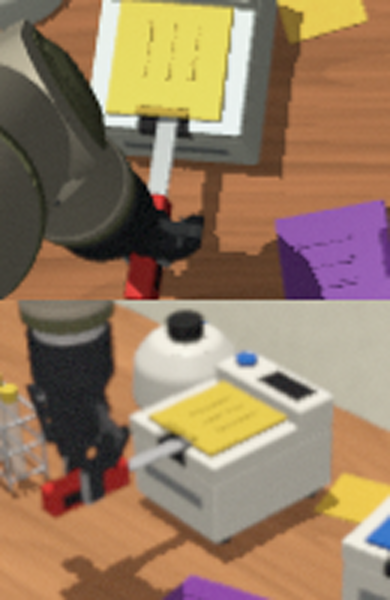

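The blade is in the notch under the cover's front edge, tip about 33 mm in. I ease the grip so the tool can pivot between the pads and lower the handle along the arc.

```bash
python3 -m jog '[[0,0,0.003,0,1],[0,0,0.006,0,1],[0,0,0,0,1]]' 30 >/dev/null; python3 togo.py 553.5 248.5 52 85.5
python3 -m jog '[[0,0.001,0.006,0,1],[0,0.001,0.004,0,1],[0,0,0,0,1]]' >/dev/null; python3 togo.py 556 248.5 52 85.5
python3 - <<'E'
from h import *
d=viewer.read_camera("top")[1];C=cloud("top",d)
print(np.median(C[112:119,140:170].reshape(-1,3),0),np.median(C[92:98,145:172].reshape(-1,3),0))
E
```

```text
t 9.62 go mm [ 0.3  1.5 26.7] turn -0.45 pos [552.2 248.6  78.7] F [-0.7 -1.2  2.4] open 20.4
t 9.87 go mm [-0.3  2.4 17.4] turn -0.39 pos [553.8 249.2  69.4] F [ 0.3 -0.9  3.7] open 20.6
[0.68952028 0.24127973 0.10632567] [0.74393239 0.23492648 0.10631815]
```

```bash
python3 -m jog '[[0,0.001,0.006,0,1],[0,0.001,0.003,0,1],[0,0,0,0,1]]' >/dev/null; python3 togo.py 557 248.5 52 85.5
python3 -m jog '[[0,0.002,0.006,0,1],[0,0.002,0.003,0,1],[0,0,0,0,1]]' >/dev/null; python3 togo.py 560 248.5 52 85.5
cat > cov.py <<'E'
from h import *
C=cloud("top",viewer.read_camera("top")[1])
print("cover front/back z",np.median(C[113:119,140:170].reshape(-1,3),0)[2].round(4),np.median(C[92:98,145:172].reshape(-1,3),0)[2].round(4))
E
python3 cov.py
```

```text
t 10.17 go mm [-0.   2.8  9.5] turn -0.39 pos [554.3 248.9  61.5] F [-0.8  0.1  6.2] open 20.8
t 10.42 go mm [0.3 4.1 1. ] turn -0.35 pos [555.9 248.6  53.1] F [1.3 0.4 5.8] open 20.8
cover front/back z 0.1122 0.1122
```

```bash
python3 -m jog '[[0,0.002,0.004,0,1],[0,0.001,0.003,0,1],[0,0,0,0,1]]' >/dev/null; python3 togo.py 560 248.5 52 85.5
python3 cov.py
python3 - <<'E'
from h import *
p,d=viewer.read_camera("top");a=p[85:185,100:230];q,e=viewer.read_camera("side");b=q[70:170,180:310]
C=cloud("top",d);print([C[r,145:168,2].mean().round(4) for r in range(86,122,4)],np.unique(d[86:120,145:168])[:12])
cv2.imwrite("pics/pry.png",cv2.resize(np.vstack([a,b]),None,fx=3,fy=3,interpolation=cv2.INTER_CUBIC))
E
```

```text
t 10.72 go mm [ 0.1  1.7 -5.3] turn -0.33 pos [558.3 248.5  46.8] F [-2.2 -0.5  4.1] open 20.8
cover front/back z 0.1146 0.1133
[np.float64(0.1109), np.float64(0.1113), np.float64(0.1131), np.float64(0.1133), np.float64(0.1133), np.float64(0.1135), np.float64(0.1144), np.float64(0.1143), np.float64(0.1152)] [0.        1.1324682 1.1330343 1.1333628 1.1337752 1.1337858 1.1338258
 1.1338557 1.1338873 1.1339524 1.1340193 1.1341732]
```

View pics/pry.png

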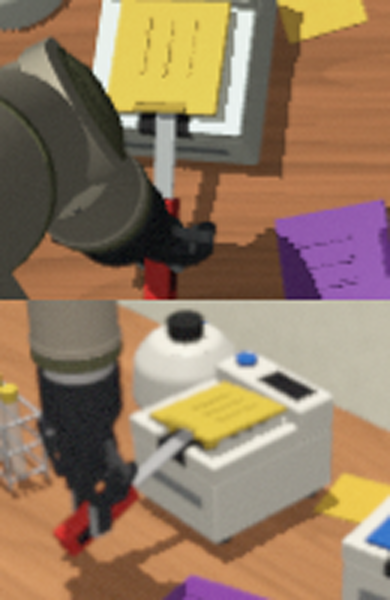

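The picture shows the yellow cover's front edge lifted, with a white strip visible under it. Depth puts the front about 9 mm up, and the pry force has dropped from 6.2 to 4.1 N, so it has snapped free. I withdraw the tilted blade backwards and slightly down.

```bash
python3 -m jog '[[0,-0.004,0.0015,0,1],[0,-0.007,0.0025,0,1],[0,-0.007,0.002,0,1],[0,0,0,0,1]]' 40 >/dev/null; python3 togo.py 505 252 36 85.5; python3 cov.py
```

```text
t 11.2 go mm [ -0.8 -34.2   5.1] turn -0.37 pos [539.3 249.9  40.7] F [-0.7 -0.  -0.8] open 20.7
cover front/back z 0.1144 0.1114
```

```bash
python3 -m jog '[[0,-0.01,0.001,0,1],[0,-0.012,0.001,0,1],[0,-0.015,0,0,1],[0,-0.015,0,0,1],[0,0,0,0,1]]' 60 >/dev/null; python3 togo.py 480 252 160 85.5; python3 cov.py
python3 - <<'E'
from h import *
p,d=viewer.read_camera("top");a=p[85:185,100:230];q,e=viewer.read_camera("side");b=q[70:170,180:310]
cv2.imwrite("pics/out.png",cv2.resize(np.vstack([a,b]),None,fx=3,fy=3,interpolation=cv2.INTER_CUBIC))
E
```

```text
t 11.67 go mm [  -3.6   -3.3 -121.8] turn -0.4 pos [481.8 253.8  38.1] F [-0.9 -0.2 -1.1] open 20.6
cover front/back z 0.1141 0.1117
```

View pics/out.png

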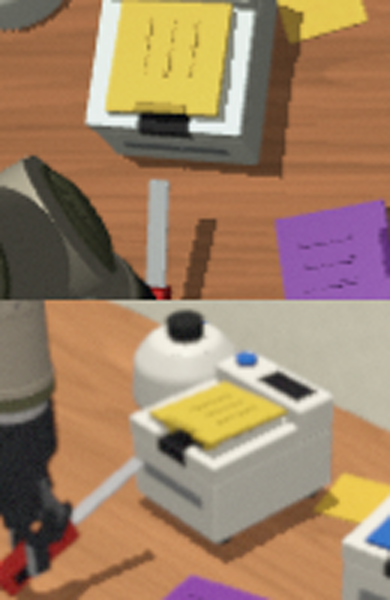

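The cover stays raised with the blade fully out; the blade is tilted tip-up in the grip, clear of the heater. I lift and return to the mat.

```bash
python3 -m jog '[[0,0,-0.03,0,1],[0,0,-0.036,0,1],[0,0,-0.036,0,1],[0,0,-0.036,0,1],[-0.02,0,-0.01,0,1]]' 80 >/dev/null
python3 -m jog '[[-0.037,0,0,3,1],[-0.037,0.002,0,3,1],[-0.037,0.004,0,3,1],[-0.037,0.006,0,3,1],[-0.037,0.008,0,3,1]]' >/dev/null
python3 togo.py 490 -312 140 63.2
```

```text
t 12.65 go mm [-337.5  134.1   58.6] turn 6.69 pos [479.8  51.2 197.2] F [ 0.8 -1.3 -0.4] open 20.2
```

```bash
python3 -m jog '[[-0.036,0.014,0.004,2,1],[-0.036,0.014,0.004,2,1],[-0.036,0.015,0.004,1,1],[-0.036,0.016,0.004,1,1],[-0.036,0.016,0.004,0,1]]' >/dev/null
python3 -m jog '[[-0.035,0.016,0.006,0,1],[-0.035,0.016,0.006,0,1],[-0.03,0.014,0.005,0,1],[-0.015,0.007,0,0,1],[0,0,0,0,1]]' >/dev/null
python3 togo.py 490 -312 60 63.2
```

```text
t 13.48 go mm [  0.2  18.3 104.2] turn -0.84 pos [ 471.9 -302.4  163.8] F [ 0.4  0.  -1.3] open 20.6
```

```bash
python3 -m jog '[[0,0.009,0.03,0,1],[0,0.006,0.036,0,1],[0,0.002,0.03,0,1],[0,0,0.01,0,1],[0,0,0,0,1]]' >/dev/null
python3 togo.py 490 -312 26 63.2
```

```text
t 13.9 go mm [ 3.9 -5.2 30.9] turn -1.27 pos [ 492.  -317.4   57. ] F [ 0.4 -0.4 -2.2] open 20.6
```

```bash
python3 - <<'E'
from h import *
p,d=viewer.read_camera("side");cv2.imwrite("pics/place.png",p[160:320,270:480].repeat(3,0).repeat(3,1))
E
```

```text
(no output)
```

View pics/place.png

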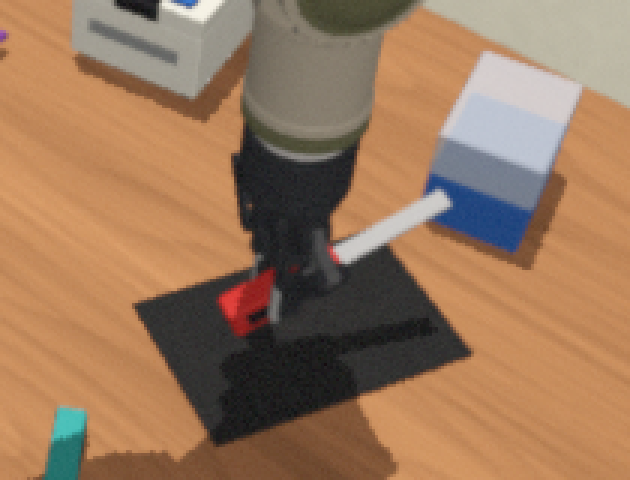

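The tool is above the mat, tilted tip-up, and the blade tip in the air is clear of the blue box. I lower it with a light grip so the mat levels it.

```bash
python3 -m jog '[[0,-0.004,0.012,0,1],[0,0,0.012,0,1],[0,0,0.004,0,1],[0,0,0,0,1]]' 30 >/dev/null
python3 togo.py 490 -312 22 63.2
python3 -m jog '[[0,0,0.004,0,1],[0,0,0.004,0,1],[0,0,0,0,1]]' 20 >/dev/null
python3 togo.py 490 -312 8 63.2
```

```text
t 14.28 go mm [ 2.7 -3.9 11.7] turn -1.19 pos [ 491.8 -316.    33.9] F [ 0.6  1.2 -1.4] open 20.8
t 14.53 go mm [ 2.4 -6.1 19.4] turn -1.16 pos [ 493.6 -316.6   27.7] F [-0.6  0.2 -1.3] open 20.5
```

```bash
python3 -m jog '[[0,-0.001,0.006,0,1],[0,0,0.004,0,1],[0,0,0,0,1]]' 20 >/dev/null
python3 togo.py 490 -312 9 63.2
python3 -m jog '[[0,0,0.005,0,1],[0,0,0.003,0,1],[0,0,0,0,1]]' 20 >/dev/null
python3 togo.py 490 -312 9 63.2
python3 -m jog '[[0,0,0.003,0,1],[0,0,0.001,0,1],[0,0,0,0,1]]' 20 >/dev/null
python3 togo.py 490 -312 9 63.2
```

```text
t 14.78 go mm [ 2.4 -7.3 10. ] turn -1.17 pos [ 494.9 -317.3   19.3] F [-1.7  1.4  4.9] open 20.4
t 15.03 go mm [  2.4 -11.4   5. ] turn -1.19 pos [ 498.7 -319.3   14.7] F [-1.   1.6  1.5] open 20.4
t 15.28 go mm [  2.5 -12.8   3.4] turn -1.22 pos [ 499.9 -320.1   13.1] F [-1.1  0.9  3.6] open 20.7
```

```bash
python3 -m jog '[[0,0,0.004,0,1],[0,0,0.002,0,1],[0,0,0,0,1]]' 20 >/dev/null
python3 togo.py 490 -312 9 63.2
python3 -m jog '[[0,0,0,0,-0.1],[0,0,0,0,-0.1],[0,0,0,0,-0.2],[0,0,0,0,-0.2],[0,0,0,0,-0.2]]' >/dev/null
python3 togo.py 490 -312 9 63.2
python3 -m jog '[[0,0,-0.01,0,-0.2],[0,0,-0.025,0,-0.2],[0,0,-0.035,0,-0.2],[0,0,-0.035,0,-0.2],[0,0,-0.035,0,-0.2]]' >/dev/null
python3 -m jog '[[0,-0.03,-0.03,0,-0.2],[0,-0.03,-0.02,0,-0.2],[0,0,0,0,-0.2],[0,0,0,0,-0.2],[0,0,0,0,-0.2]]'
python3 - <<'E'
from h import *
p,d=viewer.read_camera("top");q,e=viewer.read_camera("side");np.savez("topf.npz",p=p,d=d)
cv2.imwrite("pics/final.png",np.hstack([cv2.resize(p,(400,300)),cv2.resize(q,(400,300))]))
C=cloud("top",d);hsv=cv2.cvtColor(p,cv2.COLOR_BGR2HSV);h,s,v=[hsv[...,i].astype(int) for i in range(3)];xx=np.mgrid[:384,:512][1]
red=((h<6)|(h>174))&(s>180)&(v>90)&(xx>320)
yy,x2=np.nonzero(red);w=cast("top",np.c_[x2,yy],.032)*1000;print(cv2.minAreaRect(w[:,:2].astype(np.float32)),C[red][:,2].min(),np.median(C[red][:,2]))
b=(s<60)&(v>120)&(xx>355)&(xx<400);b[:145]=0;b[205:]=0
Z=C[b];print("blade z",np.percentile(Z[:,2],[10,50,90]))
print("blue z old/new",np.median(np.array(cloud("top",np.load("top0.npz")['d']))[95:115,258:278,2]),np.median(C[95:115,258:278,2]))
y=(h>20)&(h<32)&(s>130)&(v>120);y[:60]=0;y[140:]=0;y[:,:120]=0;y[:,192:]=0
yy,x2=np.nonzero(y);w=cast("top",np.c_[x2,yy],.109)*1000;print("yel",cv2.minAreaRect(w[:,:2].astype(np.float32)))
E
python3 cov.py
```

```text
t 15.53 go mm [  2.5 -14.9  -0. ] turn -1.25 pos [ 502.  -321.2    9.9] F [-1.2  0.9  2.8] open 20.9
t 15.95 go mm [  2.6 -15.2  -0.4] turn -1.27 pos [ 502.1 -321.5    9.5] F [ 0.4 -0.8 -0.1] open 51.3
clock: 16.78
ee_pos: [0.4377, -0.2867, 0.206]
eef_rot: [[0.471, 0.88, 0.055], [0.882, -0.47, -0.03], [-0.001, 0.063, -0.998]]
wrist_force: [-0.5, -0.1, -1.0]
opening: 0.0511
((505.0852355957031, -317.6925964355469), (16.23230743408203, 87.84712219238281), 65.66995239257812) 0.026537857075405125 0.032029858262416444
blade z [0.01662501 0.02065566 0.52176001]
blue z old/new 0.10590819416214747 0.10594240317015968
yel ((733.798828125, 218.81951904296875), (128.8437042236328, 130.88015747070312), 86.14214324951172)
cover front/back z 0.1141 0.1113
```

View pics/final.png

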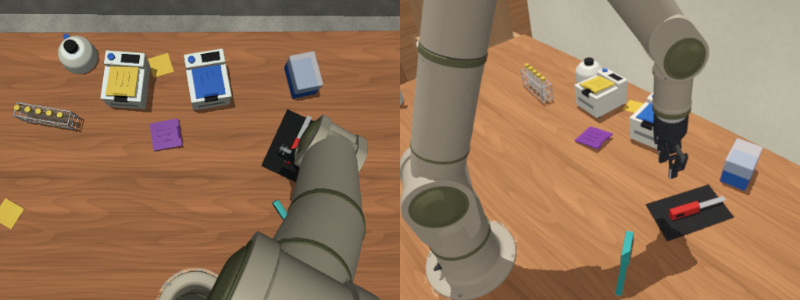

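The final view shows the tool flat on the mat (handle at about (505,-318), top 0.032 m, blade level), the cover raised, the blue cover unchanged and the gripper clear. I'm handing in.

```bash
python3 -c "
from workcell import order,get_obs
print(get_obs()['joint_velocities'].round(3));print(order.sign_off())"
```

```text
[-0.     0.012 -0.    -0.001  0.002  0.003 -0.   ]
the job is handed in; nothing more can be done
None
```

I pried the yellow cover loose with the red pry tool, laid the tool back on the mat and handed the job in at about 17 s. The sign-off gives no verdict, so these are my own last checks.

- **Yellow cover:** near its front edge it sits about 8 mm above its shut height (0.1141 m against 0.1063 m), and it stayed up after the blade was withdrawn. The fingers never went near it.
- **Pry tool:** it lies flat and level on the mat, with its handle about 22 mm from the mat's centre.
- **Blue cover:** its height is unchanged (0.1059 m before and after).
- **Gripper:** it is open and about 0.2 m above the bench, touching nothing.

**Failed or uncertain checks:** The last outline measurement of the yellow cover failed because its colour mask also caught the loose yellow plate. The cover's sideways position is therefore judged only from the pictures, where it looks in place. I measured the blue cover's height but not its sideways position.

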